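# Set the dust-extraction selector and start it

## Robot

A 7-joint arm with a two-finger parallel gripper is mounted at the origin on the work surface. World frame = base frame: x ahead of the robot, y to its left, z up, the work surface at z = 0. Lengths are in m, angles in rad, forces in N, time in s.
With the tool pointing down it reaches from about 0.425 to 0.925 m from the base axis. Payload 6.8 kg.
Tool frame: the origin (TCP) lies midway between the tips of the shut fingers; the grasp point (between the pads) lies 19 mm behind it; z points along the fingers, y is the line along which they close (so a half turn about z gives the same grasp; the last joint's range is limited). The gripper opens to 85 mm and grips with 20 to 120 N. Pads are 22 mm wide; open, the fingers measure 114 mm over their backs; the gripper's body (76 mm by 85 mm) begins 54 mm behind the grasp point. The pads swing forward as they close: fully open they stand 13 mm farther back than shut.
Start: joints at [1.118, 0.477, 0.022, 1.555, -0.011, 1.109, -0.083], TCP at [0.228, -0.635, 0.231] pointing down, gripper open.
Joint ranges: [-2.96, 2.96], [-0.34, 2.1], [-1.41, 1.46], [0.24, 2.44], [-1.37, 4.51], [0.17, 1.92], [-2.96, 2.96]. Speed limits (rad/s): [2.39, 2.39, 3.14, 3.14, 3.14, 3.14, 3.14].

## Interface

Orientations are given as a unit quaternion [x, y, z, w].
In Python, from cell import * gives the robot as it stands.
- The arm moves only by the tool move_arm, never from a script. Its argument "targets" is a list of rows, each a list of 7 numbers: the shift along the tool's x, y, z in mm, then the turn, a rotation vector about the tool's x, y, z in degrees, then the closure, from 0 (fully open) to 1 (shut). In form: [[dx, dy, dz, rx, ry, rz, gripper], ...]. A call has exactly 8 rows; each row is the pose to reach, as a shift and turn from the pose commanded when the call began, along the tool's axes at that moment; what a row does not reach only later rows make up. A row lasts 1/12 s, in which the tool goes at most 41.7 mm and 7.16 degrees, less where a joint would pass 70% of its speed; a pose out of reach is approached as far as the arm can. A call with a gripper value outside its range is refused whole. The fingers move at their own pace and stop on an object; the grip force is fixed at half the most. Time passes only in rows, so rows that repeat a pose let the fingers close, or fill a call up. It gives the time, the measured TCP pose, the force, the opening and the grip force at its end, in the units of the state.
- observe(): the state, without advancing time (a new reading comes with each control period).
- camera(name): name is "scene" or "top"; returns the picture (480x640x3 uint8, red, green, blue); there is no depth.
- calibration(name): a dict with "camera_matrix" (3x3 intrinsics, pixels), "k1" (the pictures are not rectified: a ray, as slopes to the right and down, at radius r is drawn at 1 + k1 r^2 times it, then the intrinsics apply), "position" and "rotation" of the camera in the world. Camera axes: x right, y down, z forward; pixel columns grow to the right and rows downward; lengths in m; the calibration is good to about 2 mm. A picture is of the moment at which its call begins. calibration takes no time and is no camera call.
- close_job(): hands the job in; it is judged then, once.
The state is a dict: "time": time; "qpos": joint angles; "qd": joint speeds; "tau": joint torques, N m; "ee_pos": TCP position; "eef_rot": TCP orientation; "wrist_force": force on the tool from outside, world axes, zero at the start; "ft_torque": the same for the moment, N m; "grip_width": finger opening in m; "grip_force": force on a finger pad.
Only numpy, scipy, OpenCV 4.12 (cv2) and the standard library are available. Lean on these libraries where they do the work, as an engineer would, in place of code of your own. Each camera call takes 0.05 s, during which the arm holds its last target. There are 200 camera calls.

## Task

Push the upright tab on the dust-extraction dial round, with the outside of a finger, until it points at the plus-shaped mark, then press the round start button on the same housing down and let go. Only push: do not pinch the tab between the fingers, and leave the finial, tin, bowl and sanding block where they stand.

Things in the scene. Friction and masses are not known exactly. Their poses are not given: they have to be found in the camera images.
- dial_hub (a point): Centre of the upper face of the aluminium dial, a flat disc of 144 mm diameter turning on a vertical axis on top of the grey housing; this face is 60 mm above the bench. A hub cap of 28 mm diameter stands 6 mm proud of its middle. The frame turns with the dial: x points from the axis along the tab, z up.
- tab_mid (a point): Centre of the black upright tab on the dial: a fin 34 mm long radially (36 to 70 mm from the axis), 12 mm thick, 30 mm tall (60 to 90 mm above the bench); this point is 53 mm from the axis, 75 mm above the bench. A foot 12 mm tall runs on outwards to 81 mm as a pointer. x points outwards, y across the thickness. The dial beside it is bare; push either flat side.
- dial (a joint): Turn of the dial, rad, anticlockwise from above; stops at +-2.1. At 0 the tab points along the housing's x axis, where no mark is. Friction holds it where it is left; about 1 N at the tab turns it, and up to 2.5 N carries it over the soft click at each of the four marks (about +-0.87, +-1.75). Within 3 degrees of a mark it centres itself; 11 to 14 degrees off it is nudged away a little.
- mark_plus: The target: a raised black plus, 34 mm across, arms 10 mm wide, 3 mm thick, on the housing's top, 98 mm from the dial's axis; origin at the centre of its underside, 50 mm above the bench. The four marks lie 50 and 100 degrees to either side of the dial's zero; which is where differs each time.
- mark_bar: Another mark: a raised black bar 34 x 10 mm, 3 mm thick; origin as for the plus.
- mark_disc: Another mark: a raised black solid disc of 30 mm diameter, 3 mm thick; origin as for the plus.
- mark_ring: Another mark: a raised black ring of 34 mm outer and 20 mm inner diameter, 3 mm thick; origin as for the plus.
- start_top (a point): Centre of the top of the round grey start button (34 mm diameter) in a black collar, on the housing's near side, 118 mm from the dial's axis on the side opposite the dial's zero; 68 mm above the bench when up. It moves straight down.
- start (a joint): Travel of the start button in m, 0 up, 0.006 fully down; a spring returns it; fully down takes 5 N. It counts as pressed from 0.004 on.
- housing: The housing, fixed to the bench; origin on the bench under the dial's axis, x towards the dial's zero, y left. It covers x -155 to 125 mm, y -125 to 125 mm, 50 mm high, with a hose at its far side.
- finial: Bystander: turned dark wooden finial, 24 mm diameter, 40 mm tall, standing loose on the housing near its near left corner, about 85 mm to the left of the button; origin at the centre of its underside.
- wax_tin: Bystander: round wax tin, 68 mm diameter, 70 mm tall, on the bench left of the housing; origin at the centre of its underside.
- bowl: Bystander: turned wooden bowl, 150 mm diameter, 50 mm tall, on the bench right of the housing; origin at the centre of its underside.
- sanding_block: Bystander: cork sanding block 90 x 50 x 30 mm, on the bench right of the housing, nearer the robot than the bowl; origin at the centre of its underside.

How it is judged:
On the way, in this order (a step that is already met when the one before it is completed fails the run):
1. the tab points at the plus-shaped mark (x of mark_plus in the frame of dial_hub above 0.05 m and y of mark_plus in the frame of dial_hub between -0.012 and 0.012 m), for 0.2 s.
2. the start button is pressed while the tab points at the plus (all of step 1 and value of joint start above 0.004 m), for 0.05 s.
At the end, for the whole second after the job is handed in: The tab points at the plus: the plus's centre lies within 12 mm sideways of the line from the dial's axis through the tab, on the tab's side; the dial is at rest, the start button is up again, and the four bystanders are within 15 mm of where they stood (all of step 1 and velocity of joint dial between -0.05 and 0.05 rad/s and value of joint start below 0.002 m and distance of each of finial, wax_tin, bowl, sanding_block from where it was at the start of the episode below 0.015 m); the robot touches nothing.
It fails at once if the tab is pinched (both of its halves loaded by the fingers at once) (contact force between the fingers and dial_c10 above 2 N and contact force between the fingers and dial_c11 above 2 N).
It fails at once if the small turned finial is moved or lifted by more than 15 mm (distance of finial from where it was at the start of the episode above 0.015 m).
It fails at once if the wax tin is moved or lifted by more than 15 mm (distance of wax_tin from where it was at the start of the episode above 0.015 m).
It fails at once if the turned bowl is moved or lifted by more than 15 mm (distance of bowl from where it was at the start of the episode above 0.015 m).
It fails at once if the cork sanding block is moved or lifted by more than 15 mm (distance of sanding_block from where it was at the start of the episode above 0.015 m).
It also fails if it takes over 54 s, if anything falls off the work surface, if the arm or the gripper's body presses on something with over 40 N, if the wrist force passes 120 N, or if a joint passes its speed limit or range.

## Working session

There is one attempt and no reset: what is moved stays moved. The work goes in short steps, Python scripts to look and compute and a tool call to move; the robot and the scene stay as the last step left them, time stands still between calls to the robot, and variables do not carry over. Pictures are saved under pics/ and viewed, at most 10 in all, crops included, and the job is handed in when it is done.

Besides the shell and the picture viewer there is one more tool, called after "Call:" by a JSON object that holds its "op" and its "data". move_arm: Moves the arm, as the interface text tells. Its arguments: {"type":"object","properties":{"targets":{"type":"array","items":{"type":"array","items":{"type":"number"}}}},"required":["targets"]}

```bash
mkdir -p pics; python3 - <<'E'
from cell import *
import cv2
for n in ("scene","top"):
    cv2.imwrite(f"pics/{n}0.png",camera(n)[:,:,::-1]); print(calibration(n))
s=observe(); print(s["time"],s["ee_pos"],s["eef_rot"],s["grip_width"])
E
```

```text
{'camera_matrix': array([[492.01971526,   0.        , 319.32736621],
       [  0.        , 492.01971526, 237.68832001],
       [  0.        ,   0.        ,   1.        ]]), 'k1': -0.04912297633682611, 'position': array([ 0.99616808, -0.57574218,  0.51823878]), 'rotation': array([ 0.84193424,  0.26910759, -0.13699003, -0.44717063])}
{'camera_matrix': array([[593.75871467,   0.        , 319.80056987],
       [  0.        , 593.75871467, 234.22903398],
       [  0.        ,   0.        ,   1.        ]]), 'k1': -0.14223663279832663, 'position': array([ 0.34495191, -0.02336499,  1.33688144]), 'rotation': array([ 0.72613499, -0.68012037,  0.06892892, -0.07357358])}
0.1 [ 0.22791827 -0.6347886   0.23041196] [ 9.85178544e-01  1.71530001e-01 -2.08283662e-04 -8.07656813e-04] 0.08537711808862175
```

View pics/top0.png

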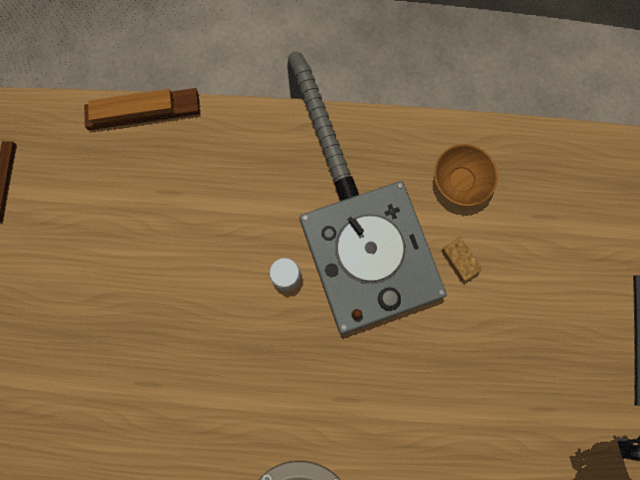

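View pics/scene0.png

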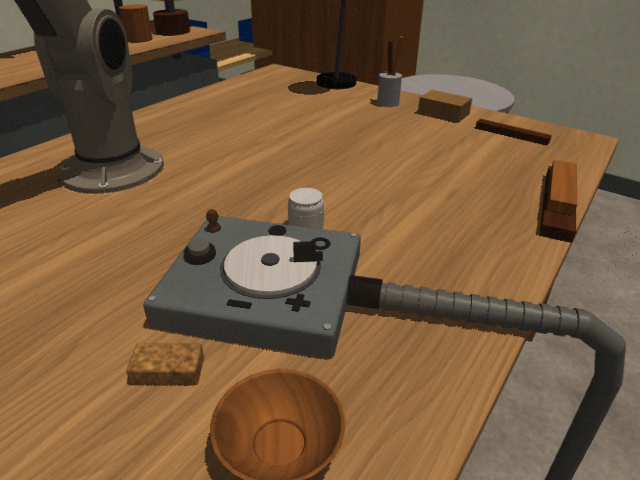

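The top view shows the hub at (371,248), tab near (356,227), plus at (392,211), ring at (329,233), button at (390,298) and finial at (357,315). The scene view agrees: the plus is clockwise of the tab, with the bar beyond it. I'll convert these to world positions.

```bash
cat > h.py <<'E'
from cell import *
import cv2, numpy as np
from scipy.spatial.transform import Rotation as R
def pix(name,uv,z):
    c=calibration(name);K=c["camera_matrix"]
    d=(np.array(uv,float)-K[:2,2])/K[0,0]; s=d.copy()
    for _ in range(20): s=d/(1+c["k1"]*(s@s))
    r=R.from_quat(c["rotation"]).apply([*s,1]); p=np.array(c["position"])
    return p+r*(z-p[2])/r[2]
def proj(name,P):
    c=calibration(name);K=c["camera_matrix"]
    q=R.from_quat(c["rotation"]).inv().apply(np.array(P)-c["position"]); s=q[:2]/q[2]
    return K[0,0]*s*(1+c["k1"]*(s@s))+K[:2,2]
def tool(p):
    "world point in current tool frame, mm"
    s=observe(); return (R.from_quat(s["eef_rot"]).inv().apply(np.array(p)-s["ee_pos"])*1000).round(1)
E
python3 - <<'E'
from h import *
for n,uv,z in [("hub",(371,248),.066),("plus",(392,211),.053),("bar",(414,242),.053),("ring",(329,233),.053),("disc",(331,270),.053),("button",(390,298),.068),("finial",(357,315),.09),("tin",(284,272),.07)]:
    print(n,pix("top",uv,z).round(4))
for n,uv,z in [("hub",(270,259),.066),("plus",(298,302),.053),("bar",(239,304),.053),("ring",(319,243),.053),("disc",(277,230),.053),("button",(201,245),.068)]:
    print(n,pix("scene",uv,z).round(4))
im=cv2.imread("pics/top0.png")[165:345,280:460]; cv2.imwrite("pics/crop0.png",cv2.resize(im,(600,600),interpolation=cv2.INTER_CUBIC))
print(R.from_quat(observe()["eef_rot"]).as_matrix().round(3))
E
```

```text
hub [ 0.5814 -0.1196  0.066 ]
plus [ 0.6706 -0.1634  0.053 ]
bar [ 0.6034 -0.215   0.053 ]
ring [ 0.6114 -0.0263  0.053 ]
disc [ 0.5294 -0.0358  0.053 ]
button [ 0.4749 -0.1656  0.068 ]
finial [ 0.4327 -0.0956  0.09  ]
tin [0.516 0.065 0.07 ]
hub [ 0.5895 -0.1217  0.066 ]
plus [ 0.6748 -0.1635  0.053 ]
bar [ 0.6104 -0.2153  0.053 ]
ring [ 0.6149 -0.0271  0.053 ]
disc [ 0.534  -0.0375  0.053 ]
button [ 0.4786 -0.1596  0.068 ]
[[ 0.941  0.338 -0.001]
 [ 0.338 -0.941  0.002]
 [-0.    -0.002 -1.   ]]
```

View pics/crop0.png

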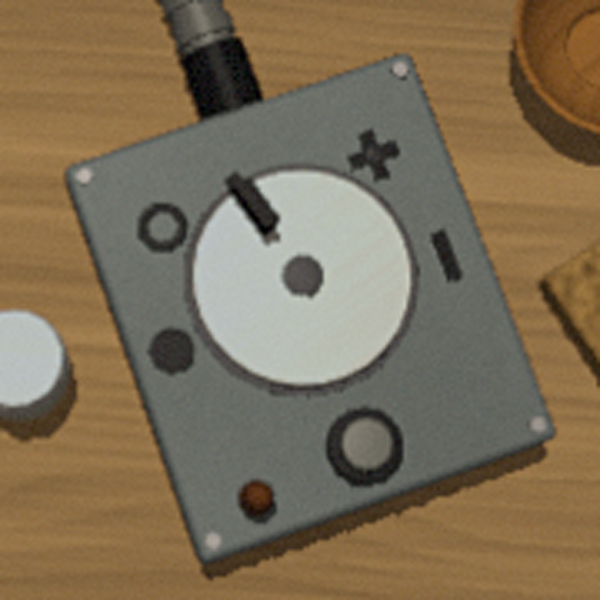

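The crop (scale 3.33) shows the tab fin running from about (270,230) to (237,180), the ring to its left, the plus at (374,155), and bare dial between the tab and the plus. Next I'll fit the housing pose.

```bash
python3 - <<'E'
from h import *
from scipy.optimize import least_squares
a=np.deg2rad([-50,-100,50,100]); M=[[.098*np.cos(t),.098*np.sin(t),.053] for t in a]
L=np.array([[0,0,.066],*M,[-.118,0,.068]])
top=[(370.6,247.8),(392.2,211.5),(414,241.5),(328.7,233.2),(331.5,270.2),(390,298)]
sc=[(270,259),(298,302),(239,304),(319,243),(277,230),(201,245)]
def W(p,l): return R.from_euler("z",p[2]).apply(l)+[p[0],p[1],0]
def f(p):
    w=W(p,L); return np.concatenate([np.concatenate([proj("top",x)-t for x,t in zip(w,top)]),.7*np.concatenate([proj("scene",x)-t for x,t in zip(w,sc)])])
r=least_squares(f,[.585,-.12,.35]); p=r.x; print(p,np.rad2deg(p[2]),r.fun.round(1))
for n,l in [("hub",L[0]),("plus",L[1]),("bar",L[2]),("button",L[5])]: print(n,W(p,l).round(4))
for uv in [(351.1,219),(361,234)]:
    q=pix("top",uv,.085)[:2]-p[:2]; print("tab",q,np.hypot(*q),np.rad2deg(np.arctan2(q[1],q[0])-p[2]))
E
```

```text
[ 0.58459847 -0.11855953  0.4009203 ] 22.971041110856934 [-0.  -1.3 -0.3 -1.1 -0.4 -0.9 -0.3 -1.1 -0.2 -1.  -0.4 -0.5 -0.8 -1.5
 -1.  -0.7 -0.9 -1.1 -0.  -0.7 -0.5 -0.6 -2.5  0.6]
hub [ 0.5846 -0.1186  0.066 ]
plus [ 0.6719 -0.1631  0.053 ]
bar [ 0.6066 -0.2141  0.053 ]
button [ 0.476  -0.1646  0.068 ]
tab [0.05416238 0.04651452] 0.07139442954583947 17.684862617187555
tab [0.02246021 0.02340748] 0.03244027048590492 23.212066857805397
```

```bash
cat >> h.py <<'E'
H=np.array([.5846,-.1186]); BUT=np.array([.476,-.1646])
def at(th,d,r=.053):
    t=np.deg2rad(th); return H+r*np.array([np.cos(t),np.sin(t)])+d*np.array([-np.sin(t),np.cos(t)])
def row(xy,z,yaw):
    "tool-frame shift mm and turn deg to reach; yaw = world yaw of tool y, pointing down"
    s=observe(); q=R.from_quat(s["eef_rot"]); y=np.array([np.cos(np.deg2rad(yaw)),np.sin(np.deg2rad(yaw)),0])
    T=R.from_matrix(np.column_stack([np.cross(y,[0,0,-1]),y,[0,0,-1]]))
    return np.r_[tool([*xy,z]),(q.inv()*T).as_rotvec(degrees=True)].round(1)
E
python3 - <<'E'
from h import *
print(row(at(42,.038),.23,-48))
E
```

```text
[ 5.448e+02 -4.205e+02  1.000e+00 -1.000e-01 -0.000e+00 -2.220e+01]
```

Call:
{"op": "move_arm", "data": {"targets": [[30,-23,0,0,0,-1,1],[60,-46,0,0,0,-2,1],[90,-69,0,0,0,-4,1],[120,-92,0,0,0,-6,1],[150,-115,0,0,0,-7,1],[180,-138,0,0,0,-8,1],[210,-161,0,0,0,-9,1],[240,-185,0,0,0,-10,1]]}}

```text
time: 0.77
ee_pos: [0.3919, -0.3784, 0.2311]
eef_rot: [0.966, 0.257, -0.0, -0.0]
wrist_force: [1.2, 0.3, -0.2]
grip_width: -0.0002
grip_force: 0.0
```

```bash
python3 - <<'E'
from h import *
print(row(at(42,.038),.23,-48), observe()["ee_pos"])
E
```

```text
[ 340.  -178.1    1.    -0.     0.   -12.2] [ 0.39194291 -0.37837653  0.23106996]
```

Call:
{"op": "move_arm", "data": {"targets": [[35,-18,0,0,0,-1,1],[70,-36,0,0,0,-2,1],[105,-54,0,0,0,-4,1],[140,-72,0,0,0,-6,1],[175,-90,0,0,0,-8,1],[210,-108,0,0,0,-10,1],[245,-126,0,0,0,-11,1],[275,-143,0,0,0,-12.2,1]]}}

```text
time: 1.43
ee_pos: [0.5603, -0.1168, 0.2311]
eef_rot: [0.933, 0.359, 0.0, -0.0]
wrist_force: [-0.1, -0.2, -0.6]
grip_width: 0.0001
grip_force: 0.0
```

```bash
python3 - <<'E'
from h import *
print(row(at(42,.038),.069,-48), observe()["ee_pos"])
E
```

```text
[ 6.980e+01 -2.020e+01  1.622e+02 -0.000e+00 -0.000e+00  1.000e-01] [ 0.56026837 -0.1168021   0.23112302]
```

Call:
{"op": "move_arm", "data": {"targets": [[25,-7,0,0,0,0,1],[50,-14,0,0,0,0,1],[69.8,-20.2,0,0,0,0,1],[69.8,-20.2,40,0,0,0,1],[69.8,-20.2,80,0,0,0,1],[69.8,-20.2,115,0,0,0,1],[69.8,-20.2,130,0,0,0,1],[69.8,-20.2,130,0,0,0,1]]}}

```text
time: 2.1
ee_pos: [0.5941, -0.0577, 0.0966]
eef_rot: [0.934, 0.358, -0.004, -0.002]
wrist_force: [-0.5, 0.3, -0.3]
grip_width: -0.0003
grip_force: 0.0
```

```bash
python3 - <<'E'
from h import *
print(row(at(42,.038),.069,-48), observe()["ee_pos"])
a=camera("scene")[180:380,140:400,::-1]
cv2.imwrite("pics/s1.png",cv2.resize(a,None,fx=3,fy=3,interpolation=cv2.INTER_CUBIC))
E
```

```text
[ 5.4  1.1 27.6 -0.4  0.4 -0. ] [ 0.59409472 -0.05770158  0.09659178]
```

View pics/s1.png

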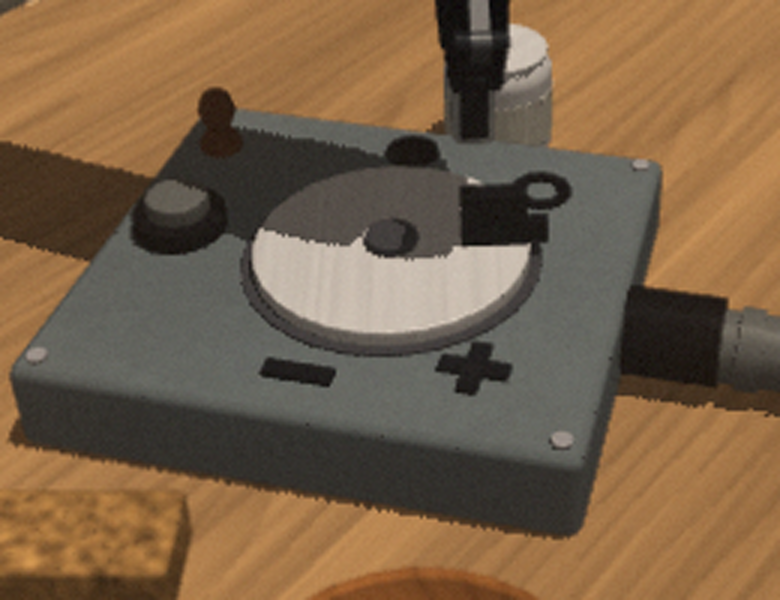

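The shut fingers (tip near (474,138) in the crop) hang behind the tab on its ring side, clear of the tin. I'll descend there.

Call:
{"op": "move_arm", "data": {"targets": [[3,1,8,0,0,0,1],[5,1,16,0,0,0,1],[5,1,22,0,0,0,1],[5,1,25,0,0,0,1],[5,1,25,0,0,0,1],[5,1,25,0,0,0,1],[5,1,25,0,0,0,1],[5,1,25,0,0,0,1]]}}

```text
time: 2.82
ee_pos: [0.6023, -0.0552, 0.0768]
eef_rot: [0.934, 0.358, 0.0, 0.0]
wrist_force: [-0.5, 0.1, 0.1]
grip_width: 0.0001
grip_force: 0.0
```

```bash
python3 - <<'E'
from h import *
print(observe()["ee_pos"],observe()["wrist_force"])
for th,d in [(42,.03),(40,.025),(36,.022),(31,.021),(26,.021),(21,.021),(16,.021)]: print(th,row(at(th,d),.072,th-90))
E
```

```text
[ 0.60234939 -0.05524014  0.07676243] [-0.49641792  0.08371952  0.12505361]
42 [-2.6  5.2  4.8  0.  -0.  -0.1]
40 [-1.7 12.1  4.8  0.  -0.   1.9]
36 [-0.6 18.9  4.8  0.  -0.   5.9]
31 [ 0.5 24.7  4.8  0.  -0.  10.9]
26 [ 1.2 29.6  4.8  0.  -0.  15.9]
21 [ 1.4 34.6  4.8  0.  -0.  20.9]
16 [ 1.3 39.6  4.8  0.  -0.  25.9]
```

Call:
{"op": "move_arm", "data": {"targets": [[-2,4,4,0,0,0,1],[-2,9,5,0,0,2,1],[-1,14,5,0,0,4,1],[-0.5,19,5,0,0,6,1],[0,22,5,0,0,8.5,1],[0.5,25,5,0,0,11,1],[1,27.5,5,0,0,13.5,1],[1.2,29.5,5,0,0,16,1]]}}

```text
time: 3.48
ee_pos: [0.6229, -0.0766, 0.0711]
eef_rot: [0.975, 0.222, -0.0, -0.0]
wrist_force: [-1.3, 0.1, 0.0]
grip_width: -0.0001
grip_force: 0.5
```

```bash
python3 - <<'E'
from h import *
print(observe()["ee_pos"],observe()["wrist_force"])
for th,d in [(26,.021),(21,.021),(16,.021),(11,.021),(6,.021),(1,.021),(-4,.021)]: print(th,row(at(th,d),.072,th-90))
a=camera("top")[165:315,280:480,::-1]
cv2.imwrite("pics/t2.png",cv2.resize(a,None,fx=4,fy=4,interpolation=cv2.INTER_CUBIC))
E
```

```text
[ 0.62293872 -0.07655413  0.07114733] [-1.30059273  0.14741654  0.00894125]
26 [ 0.1 -0.  -0.9 -0.   0.  -0.3]
21 [ 1.8  4.7 -0.9 -0.   0.   4.7]
16 [ 3.   9.5 -0.9 -0.   0.   9.7]
11 [ 3.8 14.4 -0.9 -0.   0.  14.7]
6 [ 4.2 19.4 -0.9 -0.   0.  19.7]
1 [ 4.1 24.3 -0.9 -0.   0.  24.7]
-4 [ 3.7 29.3 -0.9 -0.   0.  29.7]
```

View pics/t2.png

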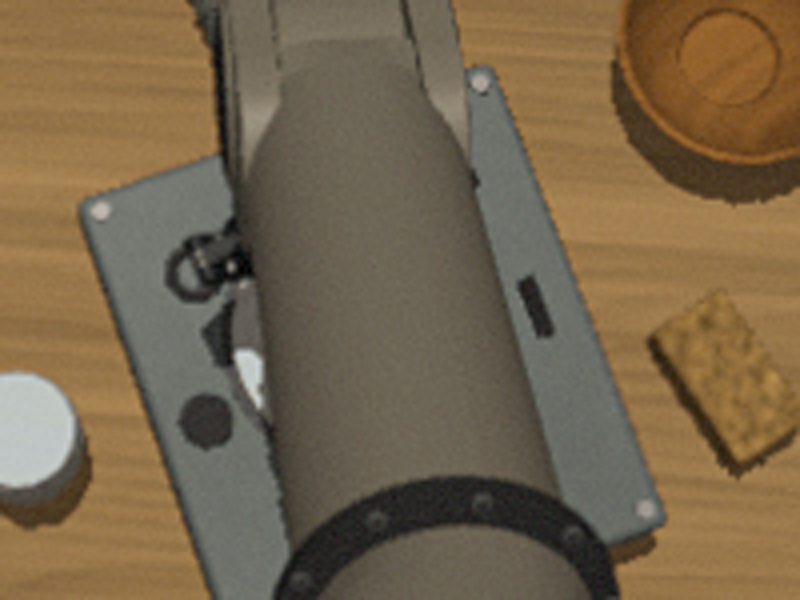

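The arm hides the dial from the top camera, so I'll use the scene view from here. I'll keep pushing along the arc.

Call:
{"op": "move_arm", "data": {"targets": [[1,3,-0.5,0,0,3,1],[2,6,-0.5,0,0,6,1],[3,9.5,-0.5,0,0,9.7,1],[3.5,13,-0.5,0,0,13.2,1],[4,16.5,-0.5,0,0,16.7,1],[4.2,19.4,-0.5,0,0,19.7,1],[4.1,22,-0.5,0,0,22.5,1],[4.1,24.3,-0.5,0,0,24.7,1]]}}

```text
time: 4.2
ee_pos: [0.6371, -0.0963, 0.0717]
eef_rot: [1.0, 0.009, -0.0, -0.0]
wrist_force: [-1.0, 0.2, 0.2]
grip_width: -0.0003
grip_force: 0.5
```

```bash
python3 - <<'E'
from h import *
print(observe()["ee_pos"],observe()["wrist_force"])
for th,d in [(1,.021),(-4,.021),(-9,.021),(-14,.021),(-19,.021),(-24,.021),(-27,.021)]: print(th,row(at(th,d),.072,th-90))
a=camera("scene")[180:380,140:400,::-1]
cv2.imwrite("pics/s3.png",cv2.resize(a,None,fx=3,fy=3,interpolation=cv2.INTER_CUBIC))
E
```

```text
[ 0.63714901 -0.09627702  0.07168317] [-0.98138747  0.18443521  0.19259542]
1 [ 0.1  0.4 -0.3 -0.   0.   0.1]
-4 [ 1.7  5.1 -0.3 -0.   0.   5.1]
-9 [ 2.9  9.9 -0.3 -0.   0.  10.1]
-14 [ 3.7 14.8 -0.3 -0.   0.  15.1]
-19 [ 4.  19.8 -0.3 -0.   0.  20.1]
-24 [ 3.9 24.8 -0.3 -0.   0.  25.1]
-27 [ 3.7 27.7 -0.3 -0.   0.  28.1]
```

View pics/s3.png

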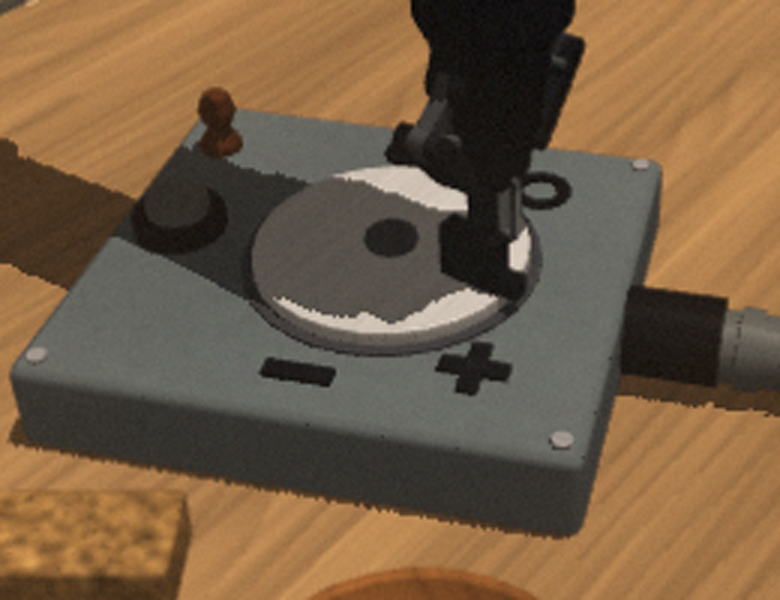

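The tab has swung round. Its pointer tip is at about (516,288) in the crop, still short of the plus at (475,368). I'll measure its angle.

```bash
python3 - <<'E'
from h import *
for uv,z in [((517,296),.060),((517,272),.072),((516,290),.066)]:
    q=pix("scene",(140+uv[0]/3,180+uv[1]/3),z)[:2]-H; print(np.hypot(*q),np.rad2deg(np.arctan2(q[1],q[0])))
for th in (5,0,-5,-10): print(th,[(3*(proj("scene",[*at(th,s,.081),z])-[140,180])).round() for s,z in((0,.06),(0,.072),(-.006,.06),(.006,.06))])
E
```

```text
0.08115775878207927 1.5778012599393931
0.07907046216378438 3.8363731619361934
0.0823445092592545 -0.2121376593683761
5 [array([522., 291.]), array([522., 272.]), array([516., 297.]), array([528., 284.])]
0 [array([514., 298.]), array([514., 279.]), array([507., 305.]), array([521., 292.])]
-5 [array([505., 305.]), array([505., 286.]), array([497., 311.]), array([513., 300.])]
-10 [array([495., 312.]), array([495., 293.]), array([486., 318.]), array([504., 307.])]
```

Call:
{"op": "move_arm", "data": {"targets": [[1.2,3.4,0,0,0,3.3,1],[2.1,6.5,0,0,0,6.6,1],[2.9,9.9,0,0,0,10,1],[3.4,13.2,0,0,0,13.3,1],[3.8,16.5,0,0,0,16.7,1],[4,19.8,0,0,0,20,1],[4,22.3,0,0,0,22.5,1],[4,24,0,0,0,24.2,1]]}}

```text
time: 4.92
ee_pos: [0.6417, -0.1193, 0.0717]
eef_rot: [0.98, -0.199, -0.0, -0.0]
wrist_force: [-1.3, 2.2, -1.0]
grip_width: -0.0001
grip_force: 0.8
```

```bash
python3 - <<'E'
from h import *
print(observe()["ee_pos"],observe()["wrist_force"])
for th,d in [(-23,.021),(-25,.021),(-27,.021),(-29,.021),(-31,.021)]: print(th,row(at(th,d),.072,th-90))
a=camera("scene")[220:340,210:370,::-1]
cv2.imwrite("pics/s4.png",cv2.resize(a,None,fx=5,fy=5,interpolation=cv2.INTER_CUBIC))
for th in (-20,-24,-27,-30): print(th,[(5*(proj("scene",[*at(th,s,.081),z])-[210,220])).round() for s,z in((0,.06),(0,.072),(-.006,.06),(.006,.06))])
E
```

```text
[ 0.64166676 -0.11934014  0.07170881] [-1.33713308  2.17016776 -0.98696759]
-23 [ 0.2  0.6 -0.3 -0.   0.   0. ]
-25 [ 0.9  2.5 -0.3 -0.   0.   2. ]
-27 [ 1.5  4.4 -0.3 -0.   0.   4. ]
-29 [ 2.1  6.3 -0.3 -0.   0.   6. ]
-31 [ 2.6  8.2 -0.3 -0.   0.   8. ]
-20 [array([437., 340.]), array([436., 308.]), array([419., 348.]), array([454., 333.])]
-24 [array([420., 347.]), array([419., 314.]), array([401., 354.]), array([438., 340.])]
-27 [array([406., 351.]), array([406., 319.]), array([387., 358.]), array([425., 345.])]
-30 [array([393., 356.]), array([392., 323.]), array([373., 361.]), array([412., 350.])]
```

View pics/s4.png

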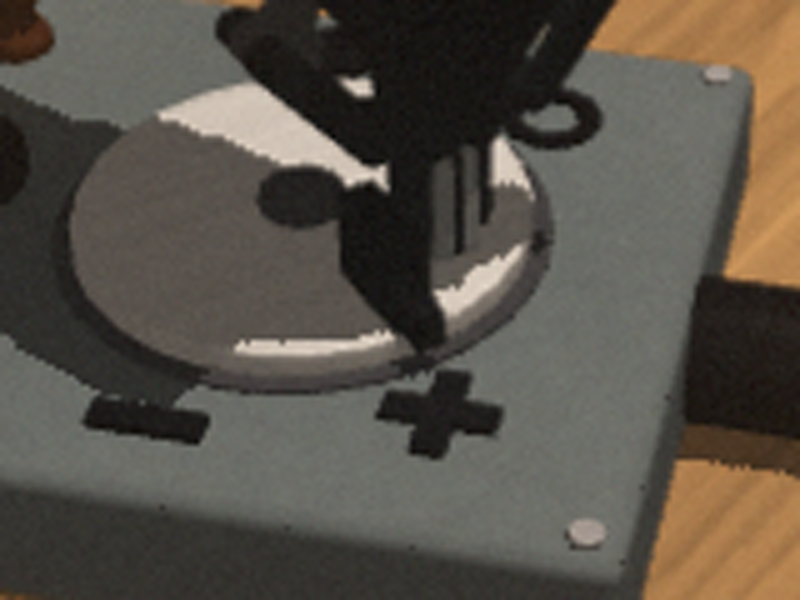

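The pointer tip sits at about (430,349), roughly −22°. It's within a few degrees of the −27° the plus needs. I'll push slightly further.

Call:
{"op": "move_arm", "data": {"targets": [[0.5,1.5,0,0,0,1,1],[1,2.6,0,0,0,2,1],[1.3,3.6,0,0,0,3,1],[1.5,4.4,0,0,0,4,1],[1.5,4.4,0,0,0,4,1],[1.5,4.4,0,0,0,4,1],[1.5,4.4,0,0,0,4,1],[1.5,4.4,0,0,0,4,1]]}}

```text
time: 5.63
ee_pos: [0.6414, -0.1248, 0.0719]
eef_rot: [0.973, -0.233, 0.0, -0.0]
wrist_force: [0.9, 1.1, -0.4]
grip_width: 0.0002
grip_force: 1.0
```

```bash
python3 - <<'E'
from h import *
print(observe()["ee_pos"],observe()["wrist_force"])
for th,d in [(-27,.021),(-29,.021),(-31,.021)]: print(th,row(at(th,d),.072,th-90))
a=camera("scene")[220:340,210:370,::-1]
cv2.imwrite("pics/s5.png",cv2.resize(a,None,fx=5,fy=5,interpolation=cv2.INTER_CUBIC))
E
```

```text
[ 0.64139055 -0.12483325  0.07185536] [ 0.94363555  1.09192294 -0.35146991]
-27 [-0.4 -0.8 -0.1 -0.  -0.   0.1]
-29 [ 0.3  1.1 -0.1 -0.  -0.   2.1]
-31 [ 0.9  3.  -0.1 -0.  -0.   4.1]
```

View pics/s5.png

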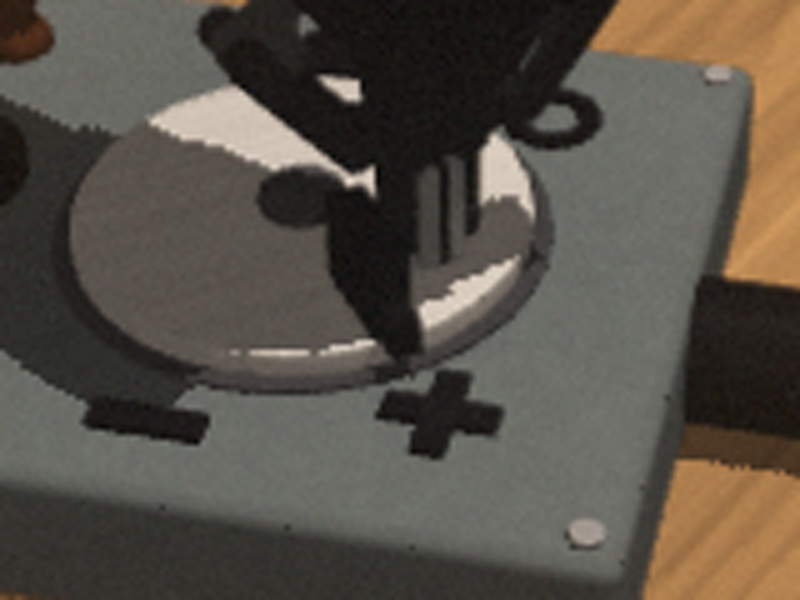

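The pointer tip is now at about (404,353), and the predicted position at the plus is (406,351), so it is aligned. I'll back off and lift.

Call:
{"op": "move_arm", "data": {"targets": [[0,-4,0,0,0,0,1],[0,-12,0,0,0,0,1],[0,-18,0,0,0,0,1],[0,-18,-20,0,0,0,1],[0,-18,-50,0,0,0,1],[0,-18,-85,0,0,0,1],[0,-18,-90,0,0,0,1],[0,-18,-90,0,0,0,1]]}}

```text
time: 6.35
ee_pos: [0.6517, -0.1086, 0.1652]
eef_rot: [0.973, -0.233, 0.003, -0.0]
wrist_force: [0.4, 0.3, 0.3]
grip_width: 0.0002
grip_force: 0.0
```

```bash
python3 - <<'E'
from h import *
print(observe()["ee_pos"],observe()["wrist_force"])
for z in (.16,.09,.062): print(row(BUT,z,-100))
E
```

```text
[ 0.65172947 -0.10856042  0.1651934 ] [0.37360024 0.31546788 0.29144793]
[-1.313e+02  1.295e+02  4.100e+00 -1.000e-01 -4.000e-01 -1.690e+01]
[-1.318e+02  1.297e+02  7.410e+01 -1.000e-01 -4.000e-01 -1.690e+01]
[-1.319e+02  1.298e+02  1.021e+02 -1.000e-01 -4.000e-01 -1.690e+01]
```

Call:
{"op": "move_arm", "data": {"targets": [[-20,20,0,0,0,-3,1],[-45,45,0,0,0,-6,1],[-70,70,0,0,0,-9,1],[-95,95,0,0,0,-12,1],[-120,118,0,0,0,-15,1],[-132,129.6,10,0,0,-17,1],[-132,129.6,30,0,0,-17,1],[-132,129.6,60,0,0,-17,1]]}}

```text
time: 7.02
ee_pos: [0.4729, -0.1654, 0.1023]
eef_rot: [0.996, -0.087, 0.002, 0.0]
wrist_force: [0.8, -0.6, -0.5]
grip_width: 0.0
grip_force: 0.0
```

```bash
python3 - <<'E'
from h import *
print(observe()["ee_pos"],observe()["wrist_force"]); print(row(BUT,.06,-100))
a=camera("scene")[180:340,150:363,::-1]
cv2.imwrite("pics/s6.png",cv2.resize(a,None,fx=3.75,fy=3.75,interpolation=cv2.INTER_CUBIC))
for th in (-24,-27,-30): print(th,[(3.75*(proj("scene",[*at(th,s,.081),z])-[150,180])).round() for s,z in((0,.06),(0,.072))])
E
```

```text
[ 0.47291468 -0.16535102  0.10230893] [ 0.82679907 -0.55335469 -0.49988603]
[ 2.8 -1.3 42.3  0.  -0.2 -0. ]
-24 [array([540., 410.]), array([539., 386.])]
-27 [array([530., 414.]), array([529., 389.])]
-30 [array([520., 417.]), array([519., 392.])]
```

View pics/s6.png

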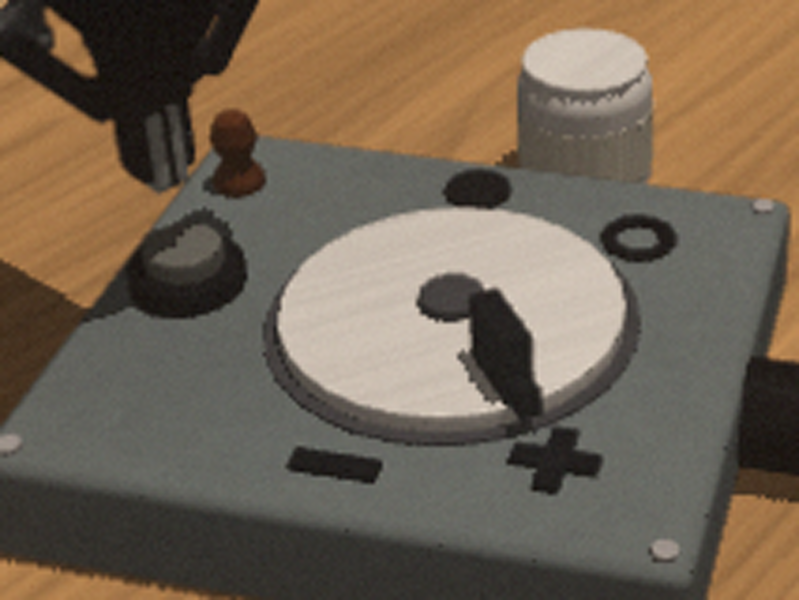

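The tab points at the plus (tip about (530,412), predicted (530,414)), the fingers hang over the button, and the finial is untouched. I'll press the button.

Call:
{"op": "move_arm", "data": {"targets": [[2,-1,10,0,0,0,1],[2,-1,20,0,0,0,1],[2,-1,28,0,0,0,1],[2,-1,33,0,0,0,1],[2,-1,36,0,0,0,1],[2,-1,38,0,0,0,1],[2,-1,39,0,0,0,1],[2,-1,39,0,0,0,1]]}}

```text
time: 7.73
ee_pos: [0.4757, -0.1636, 0.0656]
eef_rot: [0.996, -0.087, 0.0, -0.0]
wrist_force: [-8.8, 3.7, 29.7]
grip_width: 0.0002
grip_force: 15.1
```

30 N at only 2.4 mm of travel means the wide shut tips are bearing on the collar. I'll lift and look from close up.

Call:
{"op": "move_arm", "data": {"targets": [[0,0,-5,0,0,0,1],[0,0,-10,0,0,0,1],[0,0,-10,0,0,0,1],[0,0,-10,0,0,0,1],[0,0,-10,0,0,0,1],[0,0,-10,0,0,0,1],[0,0,-10,0,0,0,1],[0,0,-10,0,0,0,1]]}}

```text
time: 8.4
ee_pos: [0.4749, -0.1639, 0.0725]
eef_rot: [0.996, -0.087, -0.0, -0.0]
wrist_force: [-0.7, 0.8, 0.0]
grip_width: -0.0
grip_force: 0.0
```

```bash
python3 - <<'E'
from h import *
print(observe()["ee_pos"],observe()["wrist_force"]); 
a=camera("scene")[190:270,150:256,::-1]
cv2.imwrite("pics/s7.png",cv2.convertScaleAbs(cv2.resize(a,None,fx=7.5,fy=7.5,interpolation=cv2.INTER_CUBIC),alpha=1.8))
P=lambda p:(7.5*(proj("scene",p)-[150,190])).round()
print(P([*BUT,.068]),P(observe()["ee_pos"]))
E
```

```text
[ 0.47493035 -0.16393177  0.07249249] [-0.72808632  0.77318581  0.01208889]
[356. 419.] [353. 399.]
```

View pics/s7.png

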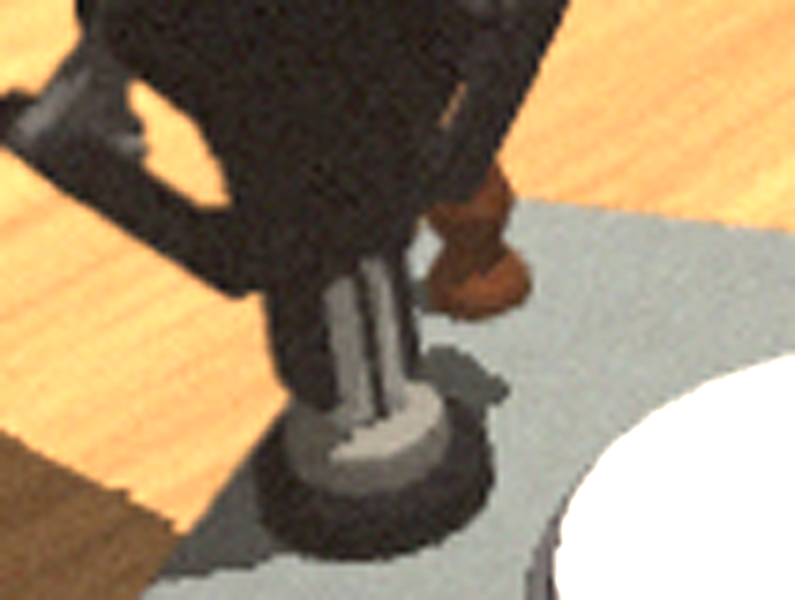

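The fingers sit toward the back and left of the button. The button top's centre is at about (370,432) in the crop, against a predicted (356,419). The rear corners are catching the collar, so I'll shift to the button's centre.

```bash
python3 - <<'E'
from h import *
for uv in [(370,432),(370,425)]:
    p=pix("scene",(150+uv[0]/7.5,190+uv[1]/7.5),.068); print(p)
    print(tool(p))
print(pix("top",(389.8,298.3),.068))
E
```

```text
[ 0.48171027 -0.16610334  0.068     ]
[7.  1.  4.5]
[ 0.47982772 -0.16432002  0.068     ]
[ 4.9 -0.4  4.5]
[ 0.47424942 -0.16517997  0.068     ]
```

Call:
{"op": "move_arm", "data": {"targets": [[3,0.5,-2,0,0,0,1],[6,1,-2,0,0,0,1],[6,1,0,0,0,0,1],[6,1,3,0,0,0,1],[6,1,5,0,0,0,1],[6,1,7,0,0,0,1],[6,1,7,0,0,0,1],[6,1,7,0,0,0,1]]}}

```text
time: 9.12
ee_pos: [0.4818, -0.1662, 0.0662]
eef_rot: [0.996, -0.087, 0.001, 0.0]
wrist_force: [2.7, -0.3, 5.3]
grip_width: -0.0
grip_force: 2.4
```

Call:
{"op": "move_arm", "data": {"targets": [[0,0,1,0,0,0,1],[0,0,2,0,0,0,1],[0,0,2,0,0,0,1],[0,0,2,0,0,0,1],[0,0,2,0,0,0,1],[0,0,2,0,0,0,1],[0,0,2,0,0,0,1],[0,0,2,0,0,0,1]]}}

```text
time: 9.78
ee_pos: [0.4819, -0.1662, 0.0658]
eef_rot: [0.996, -0.087, 0.001, 0.0]
wrist_force: [-3.8, 1.7, 23.5]
grip_width: -0.0002
grip_force: 11.4
```

Still rigid at 0.0658 m. A force reading higher up will tell whether this is the button's bottom stop or the collar.

Call:
{"op": "move_arm", "data": {"targets": [[0,0,-2,0,0,0,1],[0,0,-4.5,0,0,0,1],[0,0,-4.5,0,0,0,1],[0,0,-4.5,0,0,0,1],[0,0,-4.5,0,0,0,1],[0,0,-4.5,0,0,0,1],[0,0,-4.5,0,0,0,1],[0,0,-4.5,0,0,0,1]]}}

```text
time: 10.45
ee_pos: [0.481, -0.1659, 0.0682]
eef_rot: [0.996, -0.087, 0.0, -0.0]
wrist_force: [2.9, -0.9, 4.1]
grip_width: -0.0
grip_force: 1.8
```

Call:
{"op": "move_arm", "data": {"targets": [[0,0,-1.5,0,0,0,1],[0,0,-1.5,0,0,0,1],[0,0,-1.5,0,0,0,1],[0,0,-1.5,0,0,0,1],[0,0,-1.5,0,0,0,1],[0,0,-1.5,0,0,0,1],[0,0,-1.5,0,0,0,1],[0,0,-1.5,0,0,0,1]]}}

```text
time: 11.12
ee_pos: [0.4806, -0.1659, 0.0697]
eef_rot: [0.996, -0.087, -0.0, -0.0]
wrist_force: [1.3, -0.7, 2.7]
grip_width: -0.0003
grip_force: 1.4
```

The force falls off linearly: 5.3 N, then 4.1 N, then 2.7 N as I lift. So this is the button's own spring, and the rigid stop was its fully pressed position. The finger tips just reach about 4 mm below the nominal TCP. The button was pressed properly, so I'll release and retreat.

Call:
{"op": "move_arm", "data": {"targets": [[0,0,-3,0,0,0,1],[0,0,-10,0,0,0,1],[0,0,-30,0,0,0,1],[0,0,-55,0,0,0,1],[0,0,-80,0,0,0,1],[0,0,-100,0,0,0,1],[0,0,-100,0,0,0,1],[0,0,-100,0,0,0,1]]}}

```text
time: 11.78
ee_pos: [0.4808, -0.166, 0.1708]
eef_rot: [0.996, -0.087, 0.001, 0.0]
wrist_force: [0.4, 0.2, -0.2]
grip_width: -0.0
grip_force: 0.0
```

```bash
python3 - <<'E'
from h import *
print(observe()["ee_pos"],observe()["wrist_force"])
a=camera("scene")[:,:,::-1]; o=cv2.imread("pics/scene0.png")
# tab/plus region: dark pixels vs aligned picture s6
s6=cv2.resize(cv2.imread("pics/s6.png"),(213,160),interpolation=cv2.INTER_AREA)
n=a[180:340,150:363]
def dark(im): 
    m=(im[50:140,110:165].max(2)<60); y,x=np.nonzero(m); return m.sum(),x.mean()+110,y.mean()+50
print(dark(s6),dark(n))
g=lambda i:cv2.GaussianBlur(cv2.cvtColor(i,cv2.COLOR_BGR2GRAY),(3,3),0).astype(int)
for nm,(x0,y0,x1,y1) in dict(finial=(202,205,224,236),button=(183,232,220,268),tin=(286,186,328,228),block=(124,338,206,388),bowl=(205,365,350,480)).items():
    d=abs(g(a)-g(o))[y0:y1,x0:x1]; print(nm,d.mean().round(1),(d>40).mean().round(3))
E
```

```text
[ 0.48079176 -0.16602072  0.1708076 ] [ 0.43343594  0.16395567 -0.19076059]
(np.int64(824), np.float64(137.66868932038835), np.float64(97.48179611650485)) (np.int64(848), np.float64(137.68278301886792), np.float64(97.54481132075472))
finial 6.8 0.0
button 6.6 0.003
tin 10.0 0.0
block 8.4 0.0
bowl 7.7 0.0
```

The tab hasn't moved, the bystanders are where they stood, the button is back up and the arm is clear. I'm handing in the job.

```bash
python3 -c "
from cell import *
print(close_job())"
```

```text
the job is handed in; nothing more can be done
None
```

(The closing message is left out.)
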